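# Zero the dose counter

## Robot

A 7-joint arm with a two-finger parallel gripper is mounted at the origin on a cart in front of the work surface, level with it; the furniture and walls round the work are solid. World frame = base frame: x ahead of the robot, y to its left, z up, the work surface at z = 0. Lengths are in mm, angles in rad, forces in N, time in s.
With the tool pointing down it reaches from about 400 to 875 mm from the base axis. Payload 4.4 kg.
Tool frame: the origin (TCP) lies at the very end of the fingers, on their centre line; the grasp point (between the pads) lies 19 mm behind it; y points along the fingers, x is the direction in which the jaws open and shut, and the axes are right-handed (so a half turn about y gives the same grasp; the last joint's range is limited). The gripper opens to 85 mm and grips with 20 to 120 N. Pads are 22 mm wide; open, the fingers measure 114 mm over their backs; the gripper's body (76 mm by 85 mm) begins 54 mm behind the grasp point. The pads swing forward as they close: fully open they stand 13 mm farther back than shut.
Start: joints at [-1.349, 0.628, 0.038, 1.517, -0.027, 0.996, -0.02], TCP at [184.474, 623.287, 231.313] pointing down, gripper open.
Joint ranges: [-3.06, 3.06], [-0.37, 2.12], [-1.25, 1.32], [0.18, 2.47], [-1.1, 4.24], [0.23, 1.98], [-2.94, 2.94]. Speed limits (rad/s): [2.57, 2.57, 3.14, 3.14, 3.14, 3.14, 3.14].

## Interface

Orientations are given as [roll, pitch, yaw] about the fixed x, y, z axes, in that order (R = Rz(yaw) Ry(pitch) Rx(roll)).
In Python, from cell import readout, eyes, finish_job gives the robot as it stands. The module is installed in compiled form; this text tells all that it offers.
- The arm moves only by the tool apply_moves, never from a script. Its argument "commands" is a list that holds one entry, the list of rows, each a list of 6 numbers: the shift along the tool's x, y, z in units of 0.04 m (1.0 is 0.04 m), then the turn, a rotation vector about the tool's x, y, z in units of 5 degrees (1.0 is 5 degrees). A call has 1 to 8 rows; each row shifts and turns the pose as measured when the row begins, along the tool's axes as they then stand; what a row does not reach is not made up. A row lasts 1/12 s, in which the tool goes at most 41.7 mm and 7.16 degrees, less where a joint would pass 70% of its speed; a pose out of reach is approached as far as the arm can. A call with a number of a shift or a turn outside -1 to 1 is refused whole. A call with a gripper value outside its range is refused whole. "claw" is the finger opening in mm, from 0 to 85.4, set as the call begins (left out, the last holds). The fingers move at their own pace and stop on an object; the grip force is fixed at half the most. Time passes only in rows, so rows that do not move let the fingers close. It gives the time, the measured TCP pose, the force and the opening at its end, in the units of the state.
- readout.read_state(): the state, without advancing time (a new reading comes with each control period).
- eyes.get_image(name): name is "scene" or "top" or "wrist"; returns a dict with "image" (400x640x3 uint8, red, green, blue), "mtx" (3x3 intrinsics, pixels), "k1" (the pictures are not rectified: a ray, as slopes to the right and down, at radius r is drawn at 1 + k1 r^2 times it, then the intrinsics apply), "rvec" (rotation vector, rad) and "tvec" (3), from world to camera coordinates, as OpenCV has them. Camera axes: x right, y down, z forward; pixel columns grow to the right and rows downward; lengths in mm; the calibration is good to about 2 mm. A picture is of the moment at which its call begins. There is no depth.
- finish_job(): hands the job in, once; it reports no verdict.
The state is a dict: "clock": time; "qpos": joint angles; "qd": joint speeds; "tau": joint torques, N m; "eef_pos": TCP position; "tool_rot": TCP orientation; "force": force on the tool from outside, world axes, zero at the start; "torque": the same for the moment, N m; "width": finger opening in mm.
Only numpy, scipy, OpenCV 4.12 (cv2) and the standard library are available. Lean on these libraries where they do the work, as an engineer would, in place of code of your own. Each camera call takes 0.05 s, during which the arm holds its last target. There are 200 camera calls.

## Task

Zero the dose counter before the clinic opens: with a fingertip, flick the teeth of its star wheel anticlockwise (seen from above; front teeth go to the robot's right) until the long knobbed tooth rests in its click straight at the pointer, without running past it. Grasp and lift nothing, and leave the loose things round the counter standing where they are.

Things in the scene. Friction and masses are not known exactly. Their poses are not given: they have to be found in the camera images.
- counter: Tally counter, fixed to the table: white housing 83 deep (x) x 166 wide (y) x 46 high, a grey star wheel standing half out of its open front. Origin: on the wheel's upright axis at table height; -x points out of the open front, roughly at the robot; z up. Closed housing from x = +1 to +83 mm. In front of that, from 30 mm off the axis outward, nothing but table lies under the wheel
- wheel (a joint): Turn of the star wheel, rad, growing anticlockwise from above (front teeth move to the counter's -y). 0: zero tooth at the pointer. Clicks into rests at multiples of pi/4; starts 2, 3 or 4 clicks short (about -1.57, -2.36, -3.14). About 3 N at a tooth takes it on; past halfway (0.39) it snaps by itself into the next rest, before that it springs back. Turns both ways, no stop
- wheel_hub (a point): Wheel's centre, on its axis, 26 mm above the table. Disc of 34 mm radius, 18 to 34 mm above the table, with 8 radial teeth as high as the disc, 6 mm thick, 45 degrees apart, ends 66 mm from the axis; gaps 39 mm wide at 58 mm from the axis. At rest one tooth stands straight ahead along the counter's -x
- zero_tooth (a point): End of the zero tooth: 70 mm from the axis, 26 mm above the table. It is longer than the other seven (to 76 mm), ends in an upright round knob of 12 mm diameter and has a raised rib on top, 37.5 mm above the table, running in to 25 mm from the axis. It may start hidden under the housing
- pointer_tip (a point): Tip of the counter's fixed dark pointer: 22 mm from the wheel's axis along the counter's -x, 41.5 mm above the table. The pointer runs out from a flat white boss over the hub, of 16 mm radius, 39 to 47 mm above the table
- plaster_roll: roll of beige fixing tape lying flat, 62x65x26 mm, loose; origin under its centre. Bystander, left of the counter
- vial: small vial, 16 mm across, 39 mm tall, loose; origin under its centre. Bystander, right of the counter
- cup: clear plastic measuring cup, 39 mm across, 38 mm tall, loose; origin under its centre. Bystander, ahead of the counter to the right
- marker: white marker pen lying crosswise, 131 mm long, 13 mm thick, long axis y, loose; origin under its centre. Bystander, ahead of the counter
- stamp: rubber stamp with upright handle, 23x48x69 mm, loose; origin under its centre. Bystander, right of the counter

How it is judged (in metres and radians):
At the end, for the whole second after the job is handed in: The wheel is at rest in its zero click, the long knobbed tooth within 0.12 rad of the pointer, and every loose thing within 25 mm of where it stood (value of joint wheel between -0.12 and 0.12 rad and velocity of joint wheel between -0.2 and 0.2 rad/s and not (distance of plaster_roll from where it was at the start of the episode above 0.025 m) and not (distance of vial from where it was at the start of the episode above 0.025 m) and not (distance of cup from where it was at the start of the episode above 0.025 m) and not (distance of marker from where it was at the start of the episode above 0.025 m) and not (distance of stamp from where it was at the start of the episode above 0.025 m)); the robot touches nothing.
It fails at once if the wheel runs past zero into the next click (value of joint wheel above 0.5 rad).
It fails at once if a loose thing round the counter is moved more than 25 mm or lifted (distance of any of plaster_roll, vial, cup, marker, stamp from where it was at the start of the episode above 0.025 m).
It fails at once if the roll, vial, cup or stamp is knocked over (angle between any of plaster_roll, vial, cup, stamp's own z axis and vertical above 0.5 rad).
It also fails if it takes over 51 s, if anything falls off the work surface, if the arm or the gripper's body presses on something with over 40 N, if the wrist force passes 120 N, or if a joint passes its speed limit or range.

## Working session

There is one attempt and no reset: what is moved stays moved. The work goes in short steps, Python scripts to look and compute and a tool call to move; the robot and the scene stay as the last step left them, time stands still between calls to the robot, and variables do not carry over. Pictures are saved under pics/ and viewed, about 8 in all and at most 12, crops included, and the job is handed in when it is done.

Besides the shell and the picture viewer there is one more tool, called after ">>>" as name([rows], argument=value, ...), one row to a line, values as JSON. apply_moves: Moves the arm, as the interface text tells. Shifts and turns lie within -1 to 1; 1 stands for 0.04 m of shift or 5 degrees of turn. Its arguments: {"type":"object","properties":{"commands":{"type":"array"},"claw":{"type":"number"}},"required":["commands"]}

```bash
mkdir -p pics
cat > h.py <<'E'
import numpy as np, cv2
from cell import readout, eyes, finish_job
def grab(n,f=None):
    d=eyes.get_image(n)
    if f: cv2.imwrite(f,cv2.cvtColor(d["image"],cv2.COLOR_RGB2BGR))
    return d
def cast(d,uv,z):
    K=np.array(d["mtx"]);R=cv2.Rodrigues(np.array(d["rvec"],float))[0];t=np.array(d["tvec"],float).ravel()
    p=np.array([(uv[0]-K[0,2])/K[0,0],(uv[1]-K[1,2])/K[1,1]]);q=p.copy()
    for _ in range(30): q=p/(1+d["k1"]*(q@q))
    r=R.T@np.array([q[0],q[1],1]);c=-R.T@t
    return c+r*(z-c[2])/r[2]
def proj(d,P):
    K=np.array(d["mtx"]);R=cv2.Rodrigues(np.array(d["rvec"],float))[0];t=np.array(d["tvec"],float).ravel()
    c=R@np.array(P,float)+t;q=c[:2]/c[2];q=q*(1+d["k1"]*(q@q));return K[0,0]*q[0]+K[0,2],K[1,1]*q[1]+K[1,2]
E
python3 - <<'E'
from h import *
for n in("top","scene"):
    d=grab(n,f"pics/{n}0.png");np.save(f"{n}.npy",d,allow_pickle=True)
    R=cv2.Rodrigues(np.array(d["rvec"],float))[0];print(n,-R.T@np.array(d["tvec"]).ravel(),d["k1"],d["mtx"])
print(readout.read_state())
E
```

```text
top [385.10662973  43.40419387 890.78899257] 0.016791602234911746 [[401.83949905   0.         319.07564175]
 [  0.         401.83949905 202.05101479]
 [  0.           0.           1.        ]]
scene [ -57.40749455 -406.10694738  421.61851573] -0.00494296801535874 [[402.45637401   0.         319.90304731]
 [  0.         402.45637401 200.29143292]
 [  0.           0.           1.        ]]
{'clock': 0.1, 'qpos': array([-1.34878148,  0.62923487,  0.03843729,  1.51824272, -0.02700731,
        0.99630073, -0.02002184]), 'qd': array([ 0.00094786, -0.00348005,  0.0014422 , -0.00281298,  0.00064866,
       -0.00053938,  0.00033731]), 'tau': array([ 4.94644657e-03, -5.64523637e+01,  1.23091824e+00, -1.93972921e+01,
        1.11916795e-02,  5.36496242e-03, -1.47942991e-07]), 'eef_pos': array([184.31650595, 622.75160707, 230.50115257]), 'tool_rot': array([-1.57080103,  0.00166814,  1.28296227]), 'force': array([0.41218301, 0.78736532, 0.08194712]), 'torque': array([ 0.01003558,  0.00995889, -0.00172243]), 'width': 85.3377657020192}
```

View pics/top0.png

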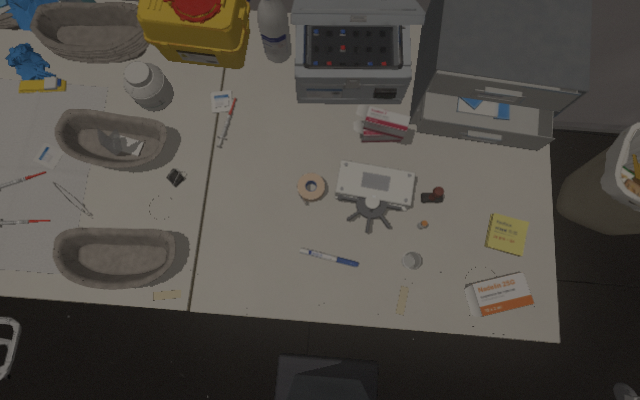

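View pics/scene0.png

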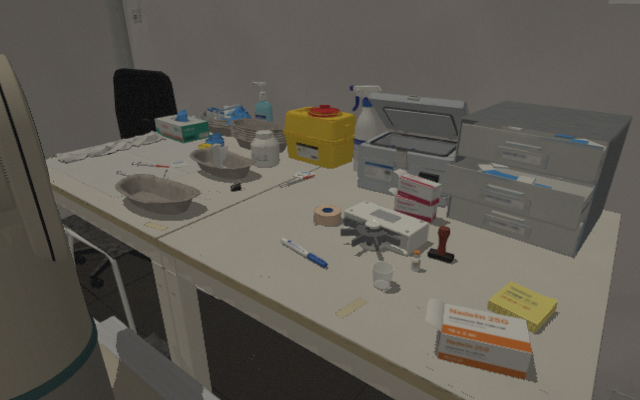

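Run:
```python
from h import *
d=np.load("top.npy",allow_pickle=True).item()
im=d["image"][145:280,290:450]
cv2.imwrite("pics/c.png",cv2.cvtColor(cv2.convertScaleAbs(cv2.resize(im,None,fx=5,fy=4.4,interpolation=cv2.INTER_CUBIC) if 0 else cv2.resize(im,(705,595),interpolation=cv2.INTER_CUBIC),alpha=1.5),cv2.COLOR_RGB2BGR))
print([cast(d,uv,46).round(1) for uv in((341,162),(414,171),(336,195),(409,208))])
for n,uv in dict(tape=(311,186),vial=(423,225),cup=(412,261),m1=(301,250),m2=(358,265),st=(433,196)).items(): print(n,cast(d,uv,20).round(0))
```

```text
[array([674.5,  22.6,  46. ]), array([ 666.6, -138.3,   46. ]), array([598.7,  28.2,  46. ]), array([ 582.7, -130. ,   46. ])]
tape [622.  85.  20.]
vial [ 553. -167.   20.]
cup [ 473. -145.   20.]
m1 [477.  94.  20.]
m2 [455. -30.  20.]
st [ 620. -188.   20.]
```

View pics/c.png

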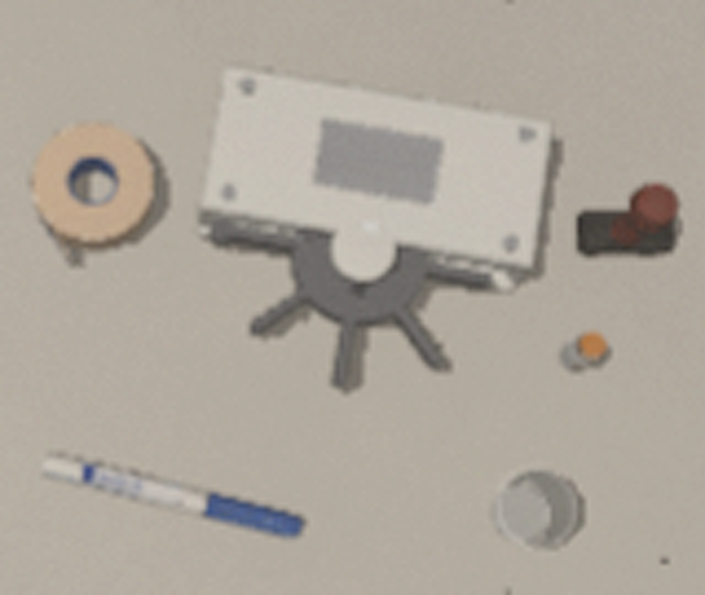

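Run:
```python
from h import *
d=np.load("top.npy",allow_pickle=True).item()
s=160/705
P=lambda u,v,z:cast(d,(290+u*s,145+v*s),z).round(1)
h=P(364,248,47);print("hub",h)
for n,(u,v,z) in dict(front=(346,388,34),left=(254,332,34),right=(446,368,34),L90=(212,236,34),R90=(492,276,34)).items():
    p=P(u,v,z);e=p-h;print(n,p,np.hypot(*e[:2]).round(1),np.degrees(np.arctan2(e[1],-e[0])).round(1))
d=np.load("scene.npy",allow_pickle=True).item()
im=d["image"][190:280,320:440]
cv2.imwrite("pics/c2.png",cv2.cvtColor(cv2.convertScaleAbs(cv2.resize(im,(792,594),interpolation=cv2.INTER_CUBIC),alpha=1.6),cv2.COLOR_RGB2BGR))
```

```text
hub [590.9 -51.4  47. ]
front [523.3 -47.7  34. ] 67.7 3.1
left [547.4  -1.2  34. ] 66.4 49.1
right [537.2 -95.9  34. ] 69.7 -39.6
L90 [594.1  22.8  34. ] 74.3 92.5
R90 [ 585.  -116.6   34. ] 65.5 -84.8
```

View pics/c2.png

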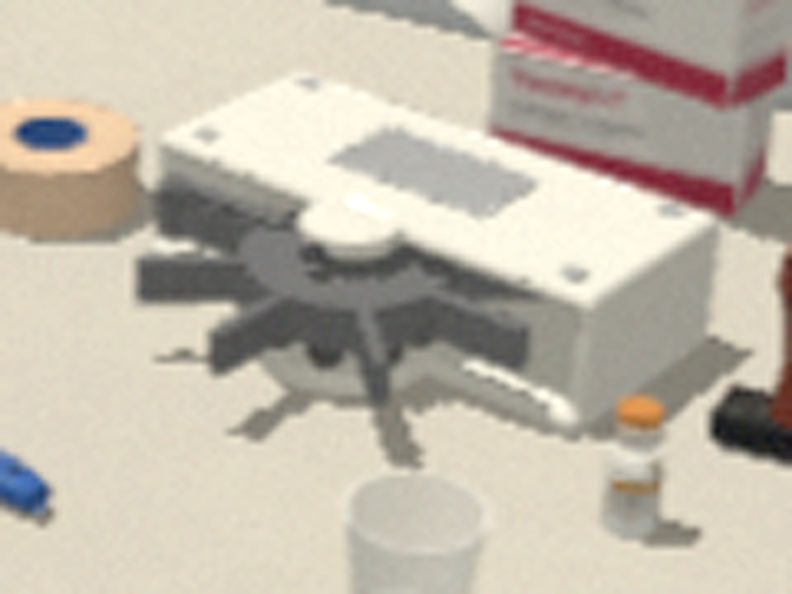

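>>> apply_moves([
  [[-0.1, 0, -0.9, 0, 0.7, 0], [-0.1, 0, -0.9, 0, 0.7, 0], [-0.1, 0, -0.9, 0, 0.7, 0], [-0.1, 0, -0.9, 0, 0.7, 0], [-0.1, 0, -0.9, 0, 0.7, 0], [-0.1, 0, -0.9, 0, 0.7, 0], [-0.1, 0, -0.9, 0, 0.7, 0], [-0.1, 0, -0.9, 0, 0.7, 0]],
], claw=0)

```text
clock: 0.77
eef_pos: [414.7, 459.5, 223.9]
tool_rot: [-1.563, 0.009, 0.795]
force: [-0.2, 0.2, -0.5]
width: -0.0
```

>>> apply_moves([
  [[-0.1, 0, -0.9, 0, 0.7, 0], [-0.1, 0, -0.9, 0, 0.7, 0], [-0.1, 0, -0.9, 0, 0.7, 0], [-0.1, 0, -0.9, 0, 0.7, 0], [-0.1, 0, -0.9, 0, 0.7, 0], [-0.1, 0, -0.9, 0, 0.7, 0], [-0.1, 0, -0.9, 0, 0.7, 0], [-0.1, 0, -0.9, 0, 0.7, 0]],
])

```text
clock: 1.43
eef_pos: [548.8, 189.6, 219.5]
tool_rot: [-1.57, 0.013, 0.281]
force: [0.1, -1.4, 0.8]
width: 0.1
```

>>> apply_moves([
  [[-0.1, 0, -0.9, 0, 0.7, 0], [-0.1, 0, -0.9, 0, 0.7, 0], [-0.1, 0, -0.9, 0, 0.7, 0], [-0.1, 0, -0.9, 0, 0.7, 0], [0, 0, 0, 0, 0, 0]],
])

```text
clock: 1.85
eef_pos: [559.9, 27.9, 218.8]
tool_rot: [-1.581, 0.013, 0.011]
force: [-0.9, -0.6, 0.8]
width: 0.3
```

Run:
```python
from h import *
s=readout.read_state();print(s["eef_pos"],s["tool_rot"])
d=grab("wrist","pics/w1.png");np.save("w1.npy",d,allow_pickle=True)
```

```text
[559.90250564  27.93261819 218.82636609] [-1.5811096   0.01345111  0.01055841]
```

View pics/w1.png

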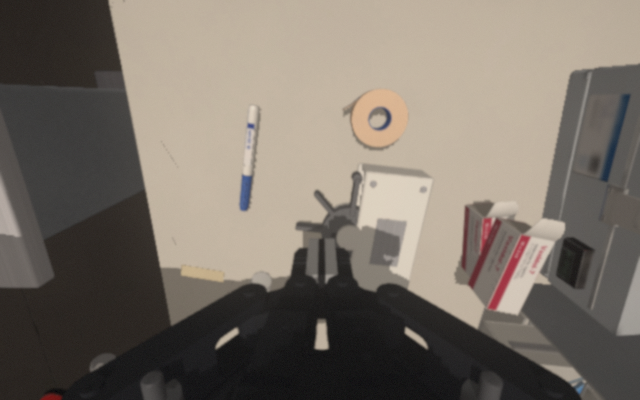

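>>> apply_moves([
  [[-0.2, 0, -0.46, 0, 0.34, 0], [-0.2, 0, -0.46, 0, 0.34, 0], [-0.2, 0, -0.46, 0, 0.34, 0], [0, 0.8, 0, 0, 0, 0], [0, 0.8, 0, 0, 0, 0], [0, 0.8, 0, 0, 0, 0], [0, 0.8, 0, 0, 0, 0], [0, 0, 0, 0, 0, 0]],
])

```text
clock: 2.57
eef_pos: [532.7, -25.4, 89.1]
tool_rot: [-1.576, 0.007, -0.078]
force: [-1.1, 0.6, -0.3]
width: 0.1
```

Run:
```python
from h import *
w=np.load("w1.npy",allow_pickle=True).item()
h=cast(w,(347,236),47);k=cast(w,(356,178),34);print("wrist hub/knob",h,k,np.linalg.norm((k-h)[:2]))
for uv in ((358,165),(431,178)): print(cast(w,uv,46))
s=readout.read_state();p=s["eef_pos"];print(p,s["tool_rot"])
a=.078;f=np.array([-np.cos(a),np.sin(a)]);l=np.array([np.sin(a),np.cos(a)])
for H in ((591,-51.4),h[:2]): e=p[:2]-H;print("r",e@f,"y'",e@l)
d=grab("top","pics/t1.png")
im=d["image"][145:280,290:450]
cv2.imwrite("pics/c3.png",cv2.cvtColor(cv2.convertScaleAbs(cv2.resize(im,(705,595),interpolation=cv2.INTER_CUBIC),alpha=1.5),cv2.COLOR_RGB2BGR))
```

```text
wrist hub/knob [588.49321079 -45.41267087  47.        ] [597.18165715  21.64970955  34.        ] 67.62286571391219
[597.33044618  39.45607299  46.        ]
[677.92385719  25.90552003  46.        ]
[532.71959457 -25.35386855  89.07724006] [-1.57597833  0.00701571 -0.07825473]
r 60.132745143022476 y' 21.425675770771818
r 57.167039452304984 y' 15.651882214463571
```

View pics/c3.png

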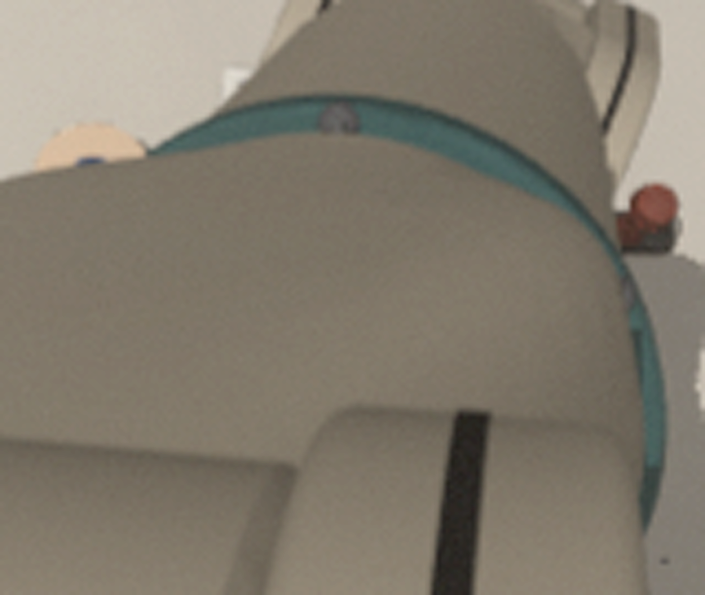

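Run:
```python
from h import *
d=np.load("scene.npy",allow_pickle=True).item()
for n,(u,v,z) in dict(L=(163,148,46),R=(583,300,46),BR=(716,225,46),boss=(350,220,47),tip0=(213,350,34)).items(): print(n,cast(d,(320+u/6.6,190+v/6.6),z).round(1))
d=grab("scene")
im=d["image"][170:290,310:470]
cv2.imwrite("pics/s3.png",cv2.cvtColor(cv2.convertScaleAbs(cv2.resize(im,(800,600),interpolation=cv2.INTER_CUBIC),alpha=1.6),cv2.COLOR_RGB2BGR))
p=readout.read_state()["eef_pos"];u=proj(d,p);print("tcp px",(u[0]-310)*5,(u[1]-170)*5)
w=grab("wrist","pics/w2.png")
for P in((532.7,-25.4,26),(591,-51.4,47)):print(proj(w,P))
```

```text
L [596.3  21.6  46. ]
R [ 586.1 -132.4   46. ]
BR [ 654.5 -143.8   46. ]
boss [587.2 -53.7  47. ]
tip0 [514.1 -51.6  34. ]
tcp px 191.65869016839935 187.68419904017634
(np.float64(316.88653294093285), np.float64(209.54680393352555))
(np.float64(400.7132016368913), np.float64(247.8624860974599))
```

View pics/s3.png

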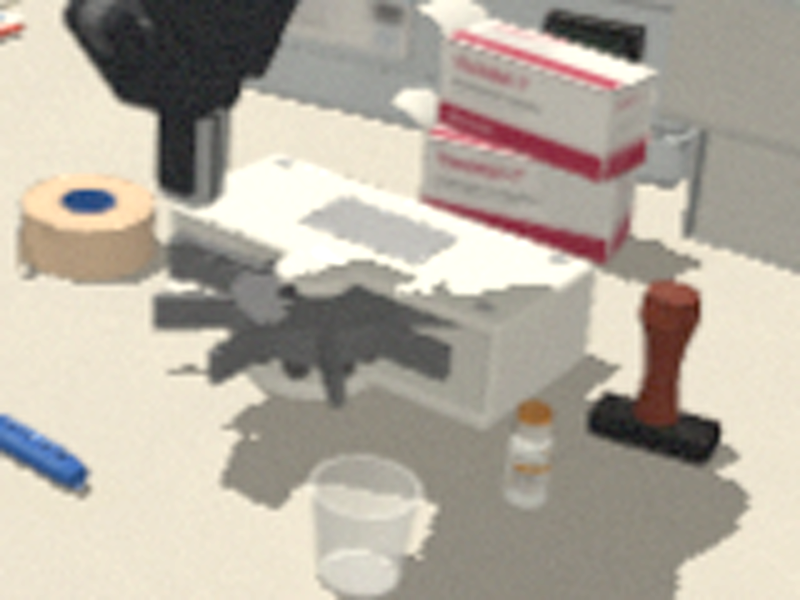

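View pics/w2.png

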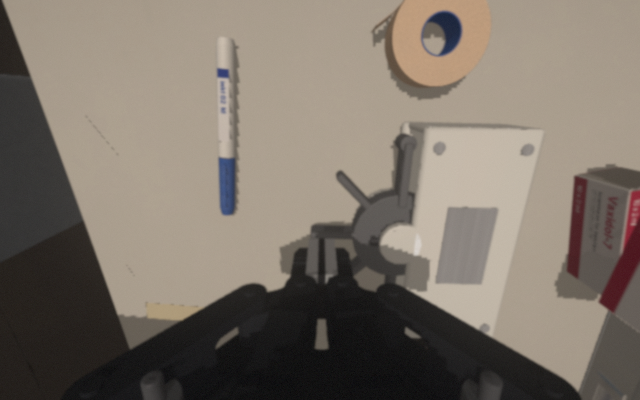

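>>> apply_moves([
  [[0, 0, 0.12, 0, 0, 0], [0, 0.4, 0, 0, 0, 0], [0, 0.4, 0, 0, 0, 0], [0, 0.3, 0, 0, 0, 0], [0, 0.2, 0, 0, 0, 0], [0, 0.2, 0, 0, 0, 0], [0, 0.2, 0, 0, 0, 0], [0, 0, 0, 0, 0, 0]],
])

```text
clock: 3.38
eef_pos: [551.6, -17.9, 39.1]
tool_rot: [-1.572, -0.033, -0.074]
force: [-0.2, 0.8, -1.0]
width: -0.1
```

Run:
```python
from h import *
s=readout.read_state();print(s["qpos"].round(3),s["eef_pos"],s["tool_rot"],s["force"])
```

```text
[-0.172  0.782  0.233  1.971 -0.42   0.401  0.305] [551.61809072 -17.94015834  39.11940798] [-1.57177037 -0.03300388 -0.0743533 ] [-0.21598524  0.78458996 -0.988884  ]
```

>>> apply_moves([
  [[-0.25, 0, 0, 0, 0, 0], [-0.25, 0, 0, 0, 0, 0], [0, 0, 0, 0, 0, 0]],
])

```text
clock: 3.63
eef_pos: [532.3, -16.3, 39.4]
tool_rot: [-1.572, -0.036, -0.074]
force: [-0.3, -0.7, -0.5]
width: -0.2
```

Run:
```python
from h import *
s=readout.read_state();print(s["qpos"].round(3),s["eef_pos"],s["tool_rot"],s["qd"].round(3),s["force"])
```

```text
[-0.168  0.764  0.218  2.025 -0.428  0.358  0.315] [532.26898838 -16.3158184   39.38927537] [-1.57167446 -0.03560463 -0.0741408 ] [-0.003 -0.     0.008 -0.034  0.003  0.004 -0.005] [-0.32184802 -0.66740841 -0.49544108]
```

>>> apply_moves([
  [[0, 0, -0.15, 0, 0, 0], [0, 0.12, 0, 0, 0, 0], [0, 0.12, 0, 0, 0, 0], [0, 0.12, 0, 0, 0, 0], [0, 0.12, 0, 0, 0, 0], [0, 0, 0, 0, 0, 0]],
])

```text
clock: 4.13
eef_pos: [534.9, -23.7, 19.7]
tool_rot: [-1.572, -0.04, -0.075]
force: [-0.3, 0.3, 0.2]
width: -0.3
```

Run:
```python
from h import *
s=readout.read_state();print(s["qpos"].round(3),s["eef_pos"],s["tool_rot"],s["qd"].round(3),s["force"])
```

```text
[-0.136  0.8    0.19   2.026 -0.44   0.313  0.338] [534.90354125 -23.71599802  19.67874373] [-1.5718798  -0.0400011  -0.07496051] [ 0.001  0.001 -0.001 -0.006 -0.001  0.004 -0.001] [-0.31631124  0.28376351  0.20697063]
```

>>> apply_moves([
  [[0, 0, -0.1, 0, 0, 0], [0, 0, -0.1, 0, 0, 0], [0, 0, -0.1, 0, 0, 0], [0, 0, -0.1, 0, 0, 0], [0, 0, -0.1, 0, 0, 0]],
])

```text
clock: 4.55
eef_pos: [533.5, -41.6, 18.9]
tool_rot: [-1.568, -0.038, -0.071]
force: [0.3, 2.7, -1.6]
width: 0.3
```

>>> apply_moves([
  [[0, 0, -0.1, 0, 0, 0], [0, 0, -0.1, 0, 0, 0], [0, 0, -0.1, 0, 0, 0], [0, 0, -0.1, 0, 0, 0]],
])

```text
clock: 4.88
eef_pos: [532.7, -61.2, 19.3]
tool_rot: [-1.57, -0.04, -0.072]
force: [0.6, 0.1, 0.1]
width: 0.0
```

>>> apply_moves([
  [[0, 0, -0.08, 0, 0, 0], [0, 0, 0, 0, 0, 0], [0, -0.3, 0, 0, 0, 0], [0, -0.3, 0, 0, 0, 0], [0, -0.3, 0, 0, 0, 0], [0, 0, 0, 0, 0, 0]],
])

```text
clock: 5.38
eef_pos: [529.4, -68.3, 57.8]
tool_rot: [-1.572, -0.038, -0.077]
force: [-0.3, 0.2, 0.3]
width: -0.0
```

Run:
```python
from h import *
s=readout.read_state();print(s["qpos"].round(3),s["eef_pos"],s["tool_rot"])
w=grab("wrist","pics/w3.png")
print([proj(w,P) for P in((591,-51.4,47),(525.2,-46.3,34),(541,-7,34),(547.5,-106,34))])
```

```text
[-0.073  0.731  0.224  2.019 -0.395  0.394  0.38 ] [529.36928935 -68.29809945  57.81362244] [-1.57228911 -0.03790366 -0.0773031 ]
[(np.float64(427.38382998805264), np.float64(208.22019839845277)), (np.float64(310.06288133720295), np.float64(202.16402442734667)), (np.float64(332.01131401037674), np.float64(133.31695291731683)), (np.float64(351.781291722076), np.float64(284.28217599311085))]
```

View pics/w3.png

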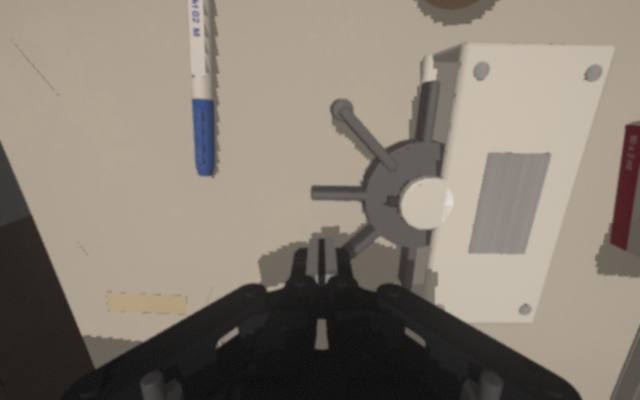

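>>> apply_moves([
  [[0, 0, 0.37, 0, 0, 0], [0, 0, 0.37, 0, 0, 0], [0, 0, 0.37, 0, 0, 0], [0, 0, 0, 0, 0, 0]],
])

```text
clock: 5.77
eef_pos: [532.5, -22.9, 57.2]
tool_rot: [-1.572, -0.038, -0.079]
force: [-0.2, 0.3, 0.9]
width: -0.5
```

>>> apply_moves([
  [[0, 0.19, 0, 0, 0, 0], [0, 0.19, 0, 0, 0, 0], [0, 0.19, 0, 0, 0, 0], [0, 0.19, 0, 0, 0, 0], [0, 0.17, 0, 0, 0, 0], [0, 0, 0, 0, 0, 0]],
])

```text
clock: 6.27
eef_pos: [532.8, -26.6, 14.9]
tool_rot: [-1.575, -0.036, -0.081]
force: [-0.6, -0.0, 0.1]
width: -0.2
```

>>> apply_moves([
  [[0, -0.05, -0.08, 0, 0, 0], [0, -0.05, -0.08, 0, 0, 0], [0, 0, -0.08, 0, 0, 0], [0, 0, -0.08, 0, 0, 0], [0, 0, -0.08, 0, 0, 0], [0, 0, 0, 0, 0, 0]],
])

```text
clock: 6.77
eef_pos: [530.4, -42.7, 18.6]
tool_rot: [-1.572, -0.033, -0.08]
force: [-0.6, 0.9, -0.7]
width: -0.0
```

>>> apply_moves([
  [[0, 0, -0.08, 0, 0, 0], [0, 0, -0.08, 0, 0, 0], [0, 0, -0.08, 0, 0, 0], [0, 0, 0, 0, 0, 0]],
])

```text
clock: 7.1
eef_pos: [530.5, -55.0, 19.6]
tool_rot: [-1.574, -0.036, -0.082]
force: [-0.9, -2.2, -0.4]
width: 0.1
```

>>> apply_moves([
  [[0, 0, -0.08, 0, 0, 0], [0, 0, -0.08, 0, 0, 0], [0, 0, -0.08, 0, 0, 0], [0, 0, -0.08, 0, 0, 0], [0, 0, 0, 0, 0, 0]],
])

```text
clock: 7.52
eef_pos: [529.3, -71.6, 19.9]
tool_rot: [-1.576, -0.037, -0.084]
force: [-0.8, 0.4, -0.1]
width: -0.1
```

Free of contact; lift straight out and look.

>>> apply_moves([
  [[0, -0.2, 0, 0, 0, 0], [0, -0.3, 0, 0, 0, 0], [0, -0.5, 0, 0, 0, 0], [0, -0.7, 0, 0, 0, 0], [0, -0.7, 0, 0, 0, 0], [0, 0, 0, 0, 0, 0]],
])

```text
clock: 8.02
eef_pos: [523.9, -70.1, 119.9]
tool_rot: [-1.575, -0.032, -0.084]
force: [0.9, 0.6, 0.4]
width: -0.1
```

Run:
```python
from h import *
w=grab("wrist","pics/w4.png");np.save("w4.npy",w,allow_pickle=True)
s=readout.read_state();print(s["eef_pos"],s["force"])
```

```text
[523.09208907 -69.70601641 118.25586237] [-0.30346145 -0.01450559  0.34757964]
```

View pics/w4.png

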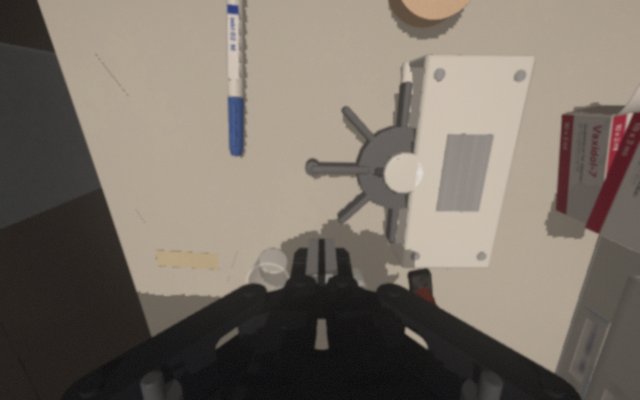

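```bash
python3 -c "
from h import *
w=np.load('w4.npy',allow_pickle=True).item()
h=cast(w,(402,173),47);k=cast(w,(312,167),34);e=k-h;print(np.hypot(*e[:2]),np.degrees(np.arctan2(e[1],-e[0])),'expect ~4.5')
print(finish_job())"
```

```text
68.07749655308501 6.77702712929557 expect ~4.5
the job is handed in; nothing more can be done
None
```

The star wheel was two clicks short at the start, with the knobbed tooth hard left. I flicked its front tooth anticlockwise twice with the closed fingertips, lifted clear, and handed the job in at about 8 s; no verdict is reported.

- **Wheel at zero:** the last wrist picture shows the knobbed tooth straight ahead, in line with the pointer. It measures 6.8° against an expected 4.5° or so from the counter's own heading. That is 0.04 rad off, inside the 0.12 rad limit and about what the measurement can resolve. I did not measure the wheel's speed.
- **Robot clear:** the fingers were about 118 mm above the table, with no contact force.
- **Loose things:** I never felt contact with any of them. In the last picture the marker, cup, roll and stamp stand undisturbed as far as they can be seen. The vial was hidden behind the gripper, so I did not see it again, and I measured no end positions.

**Checks that disagreed:**
- The hub position differed by 3–6 mm between the cameras, most of it from the first wrist picture.
- On the first descent the arm drifted about 19 mm ahead and stopped high, at 39 mm. I corrected this before touching anything.

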